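# Spin the chuck free and brake it on the zero line

### The arm

A 6-joint arm with a two-finger parallel gripper is mounted at the origin on the work surface. World frame = base frame: x ahead of the robot, y to its left, z up, the work surface at z = 0. Lengths are in m, angles in degrees, forces in N, time in s.
With the tool pointing down it reaches from about 0.375 to 0.925 m from the base axis. Payload 5.7 kg.
Tool frame: the origin (TCP) lies at the centre of the arm's flange, where the gripper is bolted on; the fingertips stand 173 mm ahead of it and the grasp point (between the pads) lies 155 mm ahead of it; x points along the fingers, y is the direction in which the jaws open and shut, and the axes are right-handed (so a half turn about x gives the same grasp; the last joint's range is limited). The gripper opens to 85 mm and grips with 20 to 120 N. Pads are 22 mm wide; open, the fingers measure 114 mm over their backs; the gripper's body (76 mm by 85 mm) begins 54 mm behind the grasp point. The pads swing forward as they close: fully open they stand 13 mm farther back than shut.
Start: joints at [57.863, 20.558, 86.54, -0, 72.909, -6.595], TCP at [0.259, 0.541, 0.405] pointing down, gripper open.
Joint ranges: [-170.27, 170.27], [-57.76, 135], [12.27, 136.19], [-55.21, 235.2], [11.17, 155.16], [-170.74, 170.74]. Speed limits (degrees/s): [136.94, 136.94, 180, 180, 180, 180].

### API

Orientations are given as a 3x3 rotation matrix whose columns are the frame's x, y, z axes.
In Python, from rig import robot gives the robot as it stands.
- The arm moves only by the tool move_arm, never from a script. Its argument "series" is a list of rows, each an object of numbers: "grip": the finger opening in cm, from 0 to 8.54; "dx", "dy", "dz": the shift along the tool's x, y, z in cm; "roll": the turn about the tool's x in degrees. In form: [{"grip": .., "dx": .., "dy": .., "dz": .., "roll": ..}, ...]. A call has 1 to 5 rows; each row shifts and turns the pose as measured when the row begins, along the tool's axes as they then stand; what a row does not reach is not made up. A row lasts 1/12 s, in which the tool goes at most 41.7 mm and 7.16 degrees, less where a joint would pass 70% of its speed; a pose out of reach is approached as far as the arm can. A call with a gripper value outside its range is refused whole. The fingers move at their own pace and stop on an object; "force" is the grip in N (left out, the last holds). Time passes only in rows, so rows that do not move let the fingers close. It gives the time, the measured TCP pose, the force and the opening at its end, in the units of the state.
- robot.read_state(): the state, without advancing time (a new reading comes with each control period).
- robot.read_camera(name): name is "scene" or "top" or "wrist"; returns (picture, depth): 420x560x3 uint8, blue, green, red; 420x560 float32, m along the optical axis (not along the pixel's ray), 0 where there is no reading.
- robot.camera_params(name): a dict with "vertical_fov" (degrees; the focal length in pixels is half the picture's height over the tangent of half this angle, whatever the lens; pixels are square), "cx", "cy" (the principal point, pixels), "pose" (4x4, takes a point from camera to world coordinates); the wrist camera has in their place "hand_eye" (4x4, takes a point from camera to tool coordinates, whose origin is the TCP and whose axes are the tool frame's). Camera axes: x right, y down, z forward; pixel columns grow to the right and rows downward; lengths in m; the calibration is good to about 2 mm. A picture is of the moment at which its call begins: read the wrist's pose just before it. camera_params takes no time and is no camera call.
- robot.sign_off(): hands the job in, once; it reports no verdict.
The state is a dict: "time": time; "joint_pos": joint angles; "qd": joint speeds; "tau": joint torques, N m; "tool_pos": TCP position; "tcp_rot": TCP orientation; "contact_force": force on the tool from outside, world axes, zero at the start; "ft_torque": the same for the moment, N m; "width": finger opening in m.
Only numpy, scipy, OpenCV 4.12 (cv2) and the standard library are available. Lean on these libraries where they do the work, as an engineer would, in place of code of your own. Each camera call takes 0.05 s, during which the arm holds its last target.

### The job

The tube is set up in the chuck of the welding positioner and the drive is uncoupled: flick the face plate with a fingertip (push a chuck jaw or the plate, either way round) so that it spins freely on its own, untouched, for at least two seconds, to see that it runs true. Then, while it is still turning, brake it with a fingertip so that the black zero line on the plate stands at the tip of the fixed pointer (you may ease it the last bit under the fingertip), and finish with the fingertip still pressing on the plate or chuck, holding it still there. Do not touch the tube in the chuck, and neither lift nor shift the loose parts around the positioner.

Things in the scene. Friction and masses are not known exactly. Their poses are not given: they have to be found in the camera images.
- positioner: The welding positioner, bolted down: black foot 200 x 290 mm, 14 mm thick; on it a black housing 160 x 160 mm, 65 mm high; a gear motor sticks out along its +x to 196 mm. Origin: centre of the underside on the table, under the spindle axis; z up; yaw varies. On its +y side stands the pointer's bracket: 30 mm wide, 122 to 144 mm off the axis, top 113 mm above the table.
- turnplate: The part that spins: steel face plate, 220 mm diameter, 8 mm thick, with chuck and tube. Turns freely either way, without end, about the vertical spindle axis; about 4 kg, 0.016 kg m2; it slows by itself by 0.3 to 0.7 rad/s each second, then stays where it stops. Origin: on the axis, level with the plate's top, 96 mm above the table; z up; +y points along the zero line.
- plate_land (a point): Point on the bare flat top of the plate, 92 mm off the axis, opposite the zero line (turns with the plate). The plate is flat and bare from 65 mm off the axis to the rim at 110 mm (six dark dots on it are flush holes). Inside stands the round steel chuck, 80 mm diameter, 30 mm high. Bare metal, ordinary friction with the fingers.
- jaw_a (a point): First of the three chuck jaws, a steel bar lying radially on the chuck's top: 14 mm wide, from 20 to 60 mm off the axis, 30 to 45 mm above the plate's top (its inner 14 mm up to 51 mm). Point: 50 mm off the axis, mid width, 38 mm above the plate. At 60 degrees counterclockwise (from above) from the zero line.
- jaw_b (a point): Second of the three chuck jaws, a steel bar lying radially on the chuck's top: 14 mm wide, from 20 to 60 mm off the axis, 30 to 45 mm above the plate's top (its inner 14 mm up to 51 mm). Point: 50 mm off the axis, mid width, 38 mm above the plate. At 180 degrees from the zero line.
- jaw_c (a point): Third of the three chuck jaws, a steel bar lying radially on the chuck's top: 14 mm wide, from 20 to 60 mm off the axis, 30 to 45 mm above the plate's top (its inner 14 mm up to 51 mm). Point: 50 mm off the axis, mid width, 38 mm above the plate. At 300 degrees counterclockwise from the zero line.
- zero_line (a point): Point on the zero line, 106 mm off the axis, on the plate's top (turns with the plate). The zero line is the only line on the plate: black, engraved, 8 mm wide, radial, from 70 mm off the axis to the rim, and down the rim.
- pointer_tip (a point): The tip of the fixed pointer, a steel cone that points level and inwards over the plate's rim (its tip 106 mm off the axis, on the positioner's +y side, 9 mm above the plate). This point lies straight under the tip, level with the plate's top. The line stands right when zero_line is at this point, within 8 mm.
- tube: The steel tube clamped upright in the chuck on the axis, 40 mm diameter, its top 62 mm above the plate; turns with the plate. Not to be touched. Origin on the axis, 31 mm above the plate.
- bent_tube: Loose bent tube lying on the table, 22 mm thick, about 150 x 95 mm. Origin near its middle, on the table. Leave alone.
- strap_clamp: Loose black strap clamp with its bolt, 34 x 100 mm, 55 mm high. Origin: centre of the underside. Leave alone.
- sleeve_a: Loose steel sleeve standing upright, 33 mm diameter, 45 mm high. Origin: centre of the underside. Leave alone.
- sleeve_b: A second sleeve like sleeve_a. Leave alone.
- chuck_key: Loose T-handled chuck key lying flat, 115 mm long, its cross handle 127 mm, 17 mm high. Origin at the shank's middle, on the table. Leave alone.
- v_block: Loose steel V-block, 50 x 60 mm, 44 mm high. Origin: centre of the underside. Leave alone.
- bolt_dish: Loose steel dish of bolts, 90 mm diameter, 24 mm high. Origin: centre of the underside. Leave alone.

How it is judged (in metres and radians):
On the way, in this order (a step that is already met when the one before it is completed fails the run):
1. the plate spins on its own, faster than 0.15 rad/s and untouched by the robot, for two seconds (angular speed of turnplate above 0.15 rad/s and contact force between each of the fingers, the arm and turnplate below 0.05 N), for 2 s.
2. a fingertip touches the plate or chuck while it is still turning (faster than 0.05 rad/s) (angular speed of turnplate above 0.05 rad/s and contact force between the fingers and turnplate above 0.1 N).
At the end, for the whole second after the job is handed in: The zero line stands within 8 mm of the pointer's tip, the plate is at rest (under 0.05 rad/s), and a finger still presses on the plate or chuck with more than 0.3 N (horizontal distance between zero_line and pointer_tip below 0.008 m and angular speed of turnplate below 0.05 rad/s and contact force between the fingers and turnplate above 0.3 N); the arm keeps its last pose, push and grip.
It fails at once if the tube in the chuck is touched (contact force between any of the fingers, the arm and tube above 0.5 N).
It fails at once if a loose part is moved by more than 15 mm or lifted (distance of any of bent_tube, strap_clamp, sleeve_a, sleeve_b, chuck_key, v_block, bolt_dish from where it was at the start of the episode above 0.015 m).
It also fails if it takes over 51 s, if anything falls off the work surface, if the arm or the gripper's body presses on something with over 40 N, if the wrist force passes 120 N, or if a joint passes its speed limit or range.

## Working session

There is one attempt and no reset: what is moved stays moved. The work goes in short steps, Python scripts to look and compute and a tool call to move; the robot and the scene stay as the last step left them, time stands still between calls to the robot, and variables do not carry over. Pictures are saved under pics/ and viewed, and the job is handed in when it is done.

Besides the shell and the picture viewer there is one more tool, called after ">>>" by a JSON object that holds its "fn" and its "kwargs", one argument or row to a line. move_arm: Moves the arm, as the interface text tells. Its arguments: {"type":"object","properties":{"series":{"type":"array"},"force":{"type":"number"}},"required":["series"]}

```bash
mkdir -p pics; ls; python3 - <<'E'
from rig import robot
import cv2
print(robot.read_state())
for n in ["scene","top"]:
    p,d=robot.read_camera(n); cv2.imwrite(f"pics/{n}0.png",p); 
    import numpy as np; np.save(f"{n}_d.npy",d); print(robot.camera_params(n))
print(robot.camera_params("wrist"))
E
```

```text
pics
{'time': 0.0, 'joint_pos': array([ 5.78622264e+01,  2.05995208e+01,  8.66004651e+01,  1.65166122e-03,
        7.29078073e+01, -6.59354772e+00]), 'qd': array([-0.05617557,  0.06284352,  0.02714749, -0.0777824 , -0.08871422,
        0.0069721 ]), 'tau': array([-3.31192759e-04, -5.27608895e+01, -2.78626424e+01, -2.78037305e-04,
        1.31219279e-02, -1.97036013e-05]), 'tool_pos': array([0.25851881, 0.54104346, 0.40382698]), 'tcp_rot': array([[-1.02412607e-03,  4.31214375e-01,  9.02248920e-01],
       [-1.57841145e-03,  9.02247572e-01, -4.31215522e-01],
       [-9.99998230e-01, -1.86573908e-03, -2.43381556e-04]]), 'contact_force': array([-0.58849481, -0.13025702, -0.06340451]), 'ft_torque': array([ 0.00626037,  0.02481675, -0.00119563]), 'width': 0.08524193541049245}
{'vertical_fov': 42.37453971198602, 'cx': 285.48520426815367, 'cy': 206.101446596148, 'pose': array([[-0.25495553,  0.5909028 , -0.76539634,  1.51430857],
       [ 0.96680147,  0.14177569, -0.21259016,  0.33987692],
       [-0.01710553, -0.79418735, -0.60743219,  0.85208396],
       [ 0.        ,  0.        ,  0.        ,  1.        ]])}
{'vertical_fov': 54.69995565585376, 'cx': 274.96606056916835, 'cy': 203.4014146808301, 'pose': array([[-0.01207488, -0.98103496,  0.19345437,  0.42478365],
       [-0.99950555,  0.0174589 ,  0.02615028,  0.0616985 ],
       [-0.02903184, -0.19304296, -0.98076071,  0.99483261],
       [ 0.        ,  0.        ,  0.        ,  1.        ]])}
{'vertical_fov': 59.88913364399247, 'cx': 280.6326507950002, 'cy': 208.3934242100493, 'hand_eye': array([[ 1.06392203e-03, -2.69402801e-01,  9.63026998e-01,
         3.06417482e-02],
       [ 9.99999262e-01, -2.78099960e-04, -1.18256513e-03,
        -4.52927696e-04],
       [ 5.86404128e-04,  9.63027546e-01,  2.69402306e-01,
        -6.78226718e-02],
       [ 0.00000000e+00,  0.00000000e+00,  0.00000000e+00,
         1.00000000e+00]])}
```

View pics/top0.png

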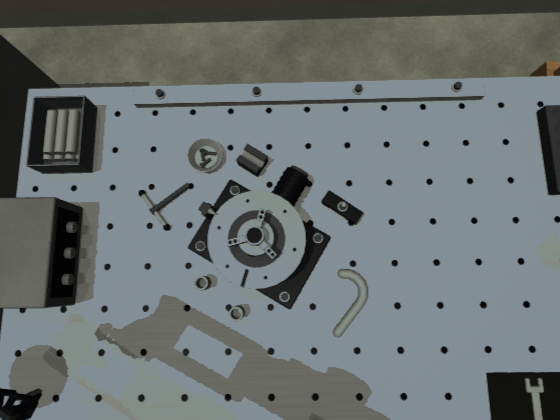

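View pics/scene0.png

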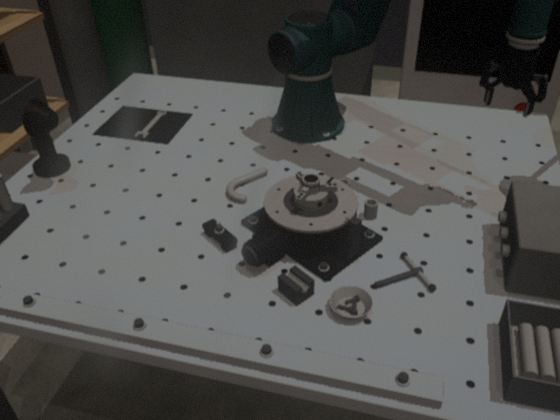

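```bash
cat > h.py <<'E'
import numpy as np, cv2
def uv2ray(P,u,v):
    f=210/np.tan(np.radians(P['vertical_fov']/2)); return np.array([(u-P['cx'])/f,(v-P['cy'])/f,1.])
def at_z(P,u,v,z):
    T=P['pose']; r=T[:3,:3]@uv2ray(P,u,v); o=T[:3,3]; return o+r*(z-o[2])/r[2]
def proj(P,p):
    T=P['pose']; q=T[:3,:3].T@(np.asarray(p)-T[:3,3]); f=210/np.tan(np.radians(P['vertical_fov']/2)); return q[:2]/q[2]*f+[P['cx'],P['cy']]
E
python3 - <<'E'
import cv2
p=cv2.imread("pics/top0.png")[140:320,180:380]
p=cv2.convertScaleAbs(p,alpha=1.3)
cv2.imwrite("pics/topc.png",cv2.resize(p[:,:],None,fx=4,fy=3.33*1.2/1.0*0+3.3,interpolation=cv2.INTER_CUBIC) if 0 else cv2.resize(p[0:150],None,fx=4,fy=4,interpolation=cv2.INTER_CUBIC))
E
```

```text
(no output)
```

View pics/topc.png

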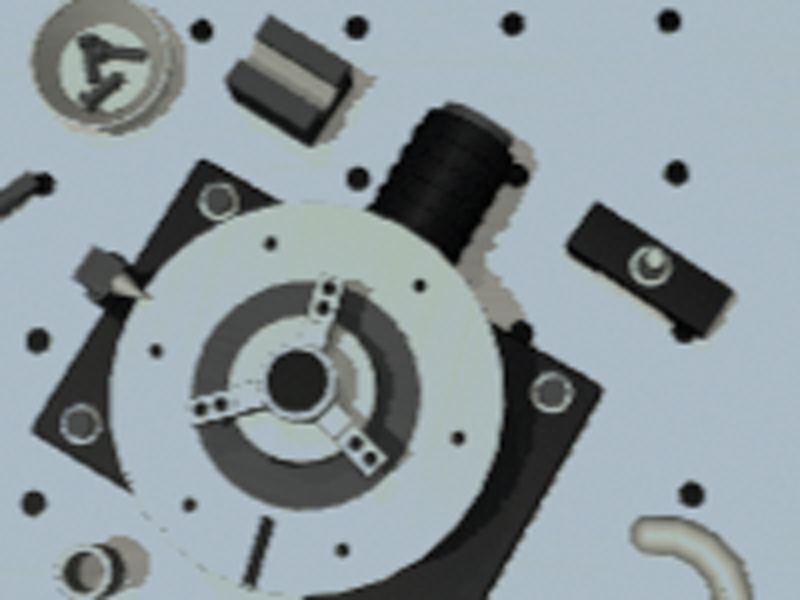

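```bash
python3 - <<'E'
from rig import robot
from h import *
P=robot.camera_params("top"); d=np.load("top_d.npy")
vv,uu=np.mgrid[0:420,0:560]; f=210/np.tan(np.radians(P['vertical_fov']/2))
X=np.stack([(uu-P['cx'])/f*d,(vv-P['cy'])/f*d,d],-1)@P['pose'][:3,:3].T+P['pose'][:3,3]
g=at_z(P,256.8,240,.096); print("c pix",g)
m=(abs(X[...,2]-.096)<.006)&(np.hypot(*(X[...,:2]-g[:2]).transpose(2,0,1))<.13)&(d>0)
(c,r)=cv2.minEnclosingCircle(X[...,:2][m].astype(np.float32)); print(c,r,m.sum(), np.median(X[...,2][m]))
for n,u,v,z in [("tip",150,298,.105),("zero_out",248,585,.096),("zero_in",267,520,.096),("bracket",100,270,.113),("jawup",327,288,.141),("jawleft",200,408,.141),("jawlr",372,464,.141),("dish",108,65,.02),("vb",290,80,.044),("strap",650,265,.05),("sl1",85,572,.045),("bent",690,560,.02),("key",10,205,.01),("motor",450,180,.06)]:
    p=at_z(P,180+u/4,140+v/4,z); q=p[:2]-c; print(n,p.round(3),"r",np.hypot(*q).round(3),"az",np.degrees(np.arctan2(q[1],q[0])).round(1))
for n,u,v,z in [("sl2",237,312,.045),("bent2",338,330,.02)]:
    print(n,at_z(P,u,v,z).round(3))
E
```

```text
c pix [0.51996255 0.12702035 0.096     ]
(0.5272090435028076, 0.13600540161132812) 0.11643942445516586 6235 0.09579693428011649
tip [0.577 0.214 0.105] r 0.093 az 57.3
zero_out [0.42  0.16  0.096] r 0.11 az 167.6
zero_in [0.454 0.149 0.096] r 0.074 az 169.6
bracket [0.592 0.241 0.113] r 0.123 az 58.2
jawup [0.575 0.113 0.141] r 0.053 az -25.8
jawleft [0.512 0.18  0.141] r 0.047 az 109.1
jawlr [0.481 0.09  0.141] r 0.065 az -135.0
dish [0.741 0.257 0.02 ] r 0.246 az 29.6
vb [0.721 0.141 0.044] r 0.194 az 1.4
strap [ 0.601 -0.072  0.05 ] r 0.221 az -70.4
sl1 [0.428 0.26  0.045] r 0.158 az 128.8
bent [ 0.431 -0.092  0.02 ] r 0.248 az -113.0
key [0.654 0.319 0.01 ] r 0.223 az 55.3
motor [0.653 0.045 0.06 ] r 0.155 az -36.0
sl2 [0.362 0.176 0.045]
bent2 [ 0.318 -0.054  0.02 ]
```

```bash
python3 - <<'E'
from rig import robot
from h import *
from scipy.optimize import least_squares
P=robot.camera_params("top"); im=cv2.cvtColor(cv2.imread("pics/top0.png"),cv2.COLOR_BGR2GRAY).astype(float)
d=np.load("top_d.npy")
# rim edge via depth jumps along rays in plate plane
pts=[]
c0=np.array([.520,.127])
for a in np.arange(0,360,2):
    rs=np.arange(.09,.125,.0005); D=[];
    for r in rs:
        u,v=proj(P,[c0[0]+r*np.cos(np.radians(a)),c0[1]+r*np.sin(np.radians(a)),.096])
        D.append(cv2.getRectSubPix(d,(1,1),(u,v))[0,0])
    g=np.diff(D); k=np.argmax(g)
    if g.max()>.002: pts.append((a,rs[k],))
pts=np.array(pts); xy=c0+pts[:,1:]*np.c_[np.cos(np.radians(pts[:,0])),np.sin(np.radians(pts[:,0]))]
s=least_squares(lambda p:np.hypot(*(xy-p[:2]).T)-p[2],[*c0,.11],loss='soft_l1',f_scale=.002); print(s.x,len(xy), np.median(abs(s.fun)))
E
```

```text
[0.52401803 0.12996493 0.10890021] 180 0.0006695872110748999
```

>>> {"fn": "move_arm", "kwargs": {
  "series": [
    {"grip": 0, "dy": -1.6, "dz": 2.5, "roll": 7},
    {"grip": 0, "dy": -1.3, "dz": 2.7, "roll": 7},
    {"grip": 0, "dy": -1.0, "dz": 2.8, "roll": 7},
    {"grip": 0, "dy": -0.6, "dz": 2.9, "roll": 7},
    {"grip": 0, "dy": -0.3, "dz": 3.0, "roll": 7}
  ],
  "force": 40
}}

```text
validation failed for argument at $.se...
```

>>> {"fn": "move_arm", "kwargs": {
  "series": [
    {"grip": 0, "dx": 0, "dy": -1.6, "dz": 2.5, "roll": 7},
    {"grip": 0, "dx": 0, "dy": -1.3, "dz": 2.7, "roll": 7},
    {"grip": 0, "dx": 0, "dy": -1.0, "dz": 2.8, "roll": 7},
    {"grip": 0, "dx": 0, "dy": -0.6, "dz": 2.9, "roll": 7},
    {"grip": 0, "dx": 0, "dy": -0.3, "dz": 3.0, "roll": 7}
  ],
  "force": 40
}}

```text
time: 0.52
tool_pos: [0.3347, 0.4134, 0.4014]
tcp_rot: [[-0.004, 0.876, 0.482], [-0.001, 0.482, -0.876], [-1.0, -0.004, -0.001]]
contact_force: [0.1, 0.6, -0.8]
width: 0.0255
```

>>> {"fn": "move_arm", "kwargs": {
  "series": [
    {"grip": 0, "dx": 0, "dy": 0.3, "dz": 3.2, "roll": 7},
    {"grip": 0, "dx": 0, "dy": 0.7, "dz": 3.1, "roll": 7},
    {"grip": 0, "dx": 0, "dy": 1.0, "dz": 3.0, "roll": 7},
    {"grip": 0, "dx": 0, "dy": 1.4, "dz": 2.9, "roll": 7},
    {"grip": 0, "dx": 0, "dy": 1.7, "dz": 2.7, "roll": 1}
  ]
}}

```text
time: 0.93
tool_pos: [0.424, 0.273, 0.3996]
tcp_rot: [[-0.007, 1.0, -0.021], [-0.003, -0.021, -1.0], [-1.0, -0.007, 0.003]]
contact_force: [0.9, -0.3, -0.4]
width: 0.0003
```

```bash
cat >> h.py <<'E'
def wristP(robot):
    s=robot.read_state(); P=dict(robot.camera_params("wrist")); T=np.eye(4); T[:3,:3]=s['tcp_rot']; T[:3,3]=s['tool_pos']; P['pose']=T@P['hand_eye']; return P,s
E
python3 - <<'E'
from rig import robot
from h import *
import pickle
P,s=wristP(robot); p,d=robot.read_camera("wrist"); print(s['time'],s['tool_pos'],s['tcp_rot'].round(3),s['width'])
cv2.imwrite("pics/w1.png",p); pickle.dump((P,s,d),open("w1.pkl","wb"))
E
```

```text
0.9333 [0.42398022 0.27296377 0.39959285] [[-0.007  1.    -0.021]
 [-0.003 -0.021 -1.   ]
 [-1.    -0.007  0.003]] 0.000259053752882524
```

View pics/w1.png

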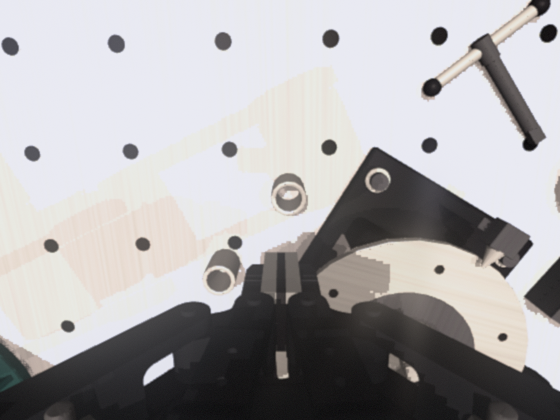

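```bash
python3 - <<'E'
import cv2
p=cv2.imread("pics/w1.png")[190:350,300:560]
cv2.imwrite("pics/w1c.png",cv2.resize(p,None,fx=3,fy=3,interpolation=cv2.INTER_CUBIC))
E
```

```text
(no output)
```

View pics/w1c.png

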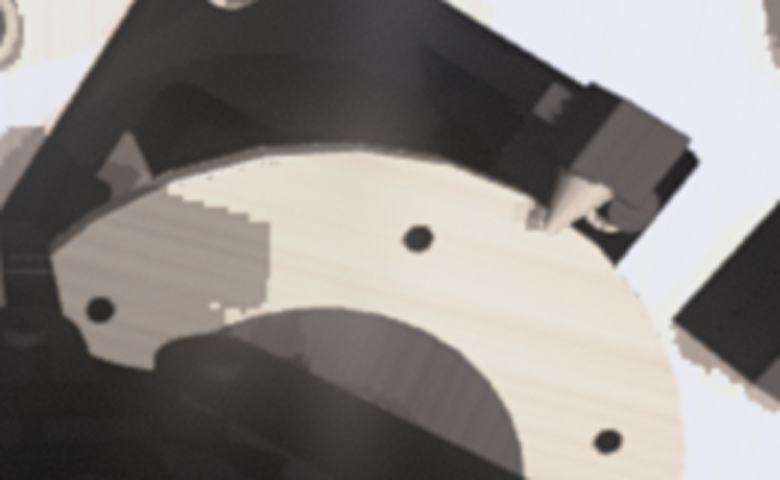

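```bash
python3 - <<'E'
from h import *
import pickle
from scipy.optimize import least_squares
P,s,d=pickle.load(open("w1.pkl","rb"))
g=lambda u,v,z: at_z(P,300+u/3,190+v/3,z)[:2]
rim=np.array([g(u,v,.096) for u,v in [(265,157),(360,152),(450,165),(520,192),(620,257),(660,330),(680,400)]])
f=lambda r:least_squares(lambda p:np.hypot(*(rim-p).T)-r,[.52,.128])
o=f(.11); print(o.x,o.fun.round(4)); c=o.x
for n,u,v,z in [("tip",549,230,.105),("h1",418,238,.096),("h2",607,440,.096),("h3",100,310,.096)]:
    q=g(u,v,z)-c; print(n,g(u,v,z).round(4),np.hypot(*q).round(4),np.degrees(np.arctan2(q[1],q[0])).round(1))
E
```

```text
[0.52447417 0.12493996] [-0.0002 -0.0004 -0.0001 -0.0002  0.0018 -0.0003 -0.001 ]
tip [0.5795 0.2151] 0.1056 58.6
h1 [0.5497 0.2091] 0.0879 73.3
h2 [0.6098 0.1448] 0.0876 13.1
h3 [0.464  0.1889] 0.088 133.4
```

>>> {"fn": "move_arm", "kwargs": {
  "series": [
    {"grip": 0, "dx": 0, "dy": 1.7, "dz": 3.2, "roll": 0},
    {"grip": 0, "dx": 0, "dy": 1.7, "dz": 3.2, "roll": 0},
    {"grip": 0, "dx": 1.5, "dy": 1.6, "dz": 3.2, "roll": 0},
    {"grip": 0, "dx": 3.5, "dy": 0, "dz": 0, "roll": 0},
    {"grip": 0, "dx": 3.5, "dy": 0, "dz": 0, "roll": 0}
  ]
}}

```text
time: 1.4
tool_pos: [0.4812, 0.1669, 0.3192]
tcp_rot: [[0.012, 1.0, -0.021], [-0.003, -0.021, -1.0], [-1.0, 0.012, 0.003]]
contact_force: [-0.1, -0.0, -1.0]
width: 0.0
```

>>> {"fn": "move_arm", "kwargs": {
  "series": [
    {"grip": 0, "dx": 0, "dy": -0.6, "dz": -1.2, "roll": 0},
    {"grip": 0, "dx": 1.0, "dy": 0, "dz": 0, "roll": 0},
    {"grip": 0, "dx": 0.3, "dy": 0, "dz": 0, "roll": 0}
  ]
}}

```text
time: 1.65
tool_pos: [0.4732, 0.1767, 0.2983]
tcp_rot: [[-0.0, 1.0, -0.025], [-0.006, -0.025, -1.0], [-1.0, 0.0, 0.006]]
contact_force: [0.0, -0.2, 0.2]
width: 0.0001
```

```bash
python3 - <<'E'
from rig import robot
from h import *
import pickle
P,s=wristP(robot); p,d=robot.read_camera("wrist"); print(s['time'],s['tool_pos'],s['tcp_rot'].round(3),s['contact_force'])
q,_=robot.read_camera("scene")
cv2.imwrite("pics/w2.png",np.hstack([cv2.resize(p,(400,300)),cv2.resize(q[100:310,200:480],(400,300))])); pickle.dump((P,s,d),open("w2.pkl","wb"))
cv2.imwrite("w2full.png",p)
E
```

```text
1.65 [0.47321996 0.1766888  0.29831515] [[-0.     1.    -0.025]
 [-0.006 -0.025 -1.   ]
 [-1.     0.     0.006]] [ 0.01119817 -0.20493217  0.18750557]
```

View pics/w2.png

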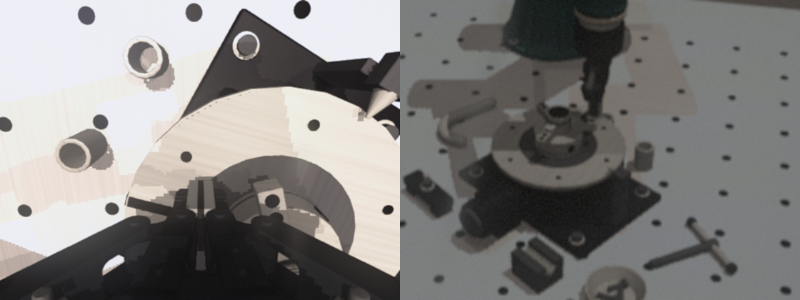

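>>> {"fn": "move_arm", "kwargs": {
  "series": [
    {"grip": 0, "dx": -0.6, "dy": 0, "dz": -0.3, "roll": 0},
    {"grip": 0, "dx": 0, "dy": 0.8, "dz": 0, "roll": 0},
    {"grip": 0, "dx": 0, "dy": 0.8, "dz": 0, "roll": 0},
    {"grip": 0, "dx": 0, "dy": 0, "dz": 0, "roll": 0}
  ]
}}

```text
time: 2.08
tool_pos: [0.4923, 0.1807, 0.3091]
tcp_rot: [[0.007, 1.0, -0.023], [-0.005, -0.023, -1.0], [-1.0, 0.007, 0.004]]
contact_force: [0.4, -0.7, 0.2]
width: 0.0001
```

>>> {"fn": "move_arm", "kwargs": {
  "series": [
    {"grip": 0, "dx": 0.3, "dy": 0.4, "dz": 0, "roll": 0},
    {"grip": 0, "dx": 0, "dy": 0.6, "dz": 0, "roll": 0},
    {"grip": 0, "dx": 0, "dy": 0.9, "dz": 0, "roll": 0},
    {"grip": 0, "dx": 0, "dy": 1.1, "dz": 0, "roll": 0},
    {"grip": 0, "dx": -4, "dy": 0, "dz": -1, "roll": 0}
  ]
}}

```text
time: 2.5
tool_pos: [0.5217, 0.1895, 0.3424]
tcp_rot: [[-0.007, 1.0, -0.025], [-0.005, -0.025, -1.0], [-1.0, -0.007, 0.005]]
contact_force: [0.1, 0.6, -0.3]
width: -0.0001
```

```bash
python3 - <<'E'
from rig import robot
from h import *
P,s=wristP(robot); p,d=robot.read_camera("top"); print(s['time'],s['tool_pos'],s['contact_force'])
t2=robot.read_state()['time']
p2,d=robot.read_camera("top"); print(t2, robot.read_state()['time'])
a=np.hstack([p[160:310,180:330],p2[160:310,180:330]])
cv2.imwrite("pics/t3.png",cv2.resize(a,(800,400)))
E
```

```text
2.5 [0.52171936 0.1894994  0.34238428] [ 0.07084831  0.55942951 -0.26099794]
2.55 2.6
```

View pics/t3.png

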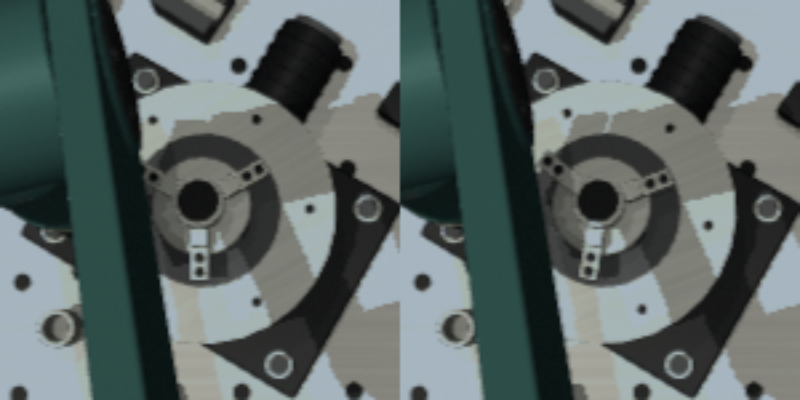

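>>> {"fn": "move_arm", "kwargs": {
  "series": [
    {"grip": 0, "dx": 0, "dy": -1.8, "dz": -1.0, "roll": 0},
    {"grip": 0, "dx": 0, "dy": -1.8, "dz": -0.9, "roll": 0},
    {"grip": 0, "dx": 2.0, "dy": 0, "dz": 0, "roll": 0},
    {"grip": 0, "dx": 2.0, "dy": 0, "dz": 0, "roll": 0},
    {"grip": 0, "dx": 0, "dy": 0, "dz": 0, "roll": 0}
  ]
}}

```text
time: 3.02
tool_pos: [0.495, 0.2135, 0.3148]
tcp_rot: [[0.026, 0.999, -0.024], [0.003, -0.024, -1.0], [-1.0, 0.026, -0.004]]
contact_force: [-0.8, -0.6, 0.2]
width: -0.0003
```

```bash
cat > snap.py <<'E'
from rig import robot
from h import *
import pickle,sys
n=sys.argv[1]; k=int(sys.argv[2]) if len(sys.argv)>2 else 1
F=[]
for i in range(k):
    P,s=wristP(robot); p,d=robot.read_camera("wrist"); F.append((s['time'],P,p)); 
    print(round(s['time'],3),s['tool_pos'].round(4),s['contact_force'].round(2))
pickle.dump(F,open(n+".pkl","wb"))
if k==1: cv2.imwrite(f"pics/{n}.png",F[0][2])
else: cv2.imwrite(f"pics/{n}.png",np.hstack([cv2.resize(f[2],(400,300)) for f in F[:1]+F[-1:]]))
E
python3 snap.py w4 2
```

```text
3.017 [0.495  0.2135 0.3148] [-0.78 -0.63  0.23]
3.067 [0.4957 0.2136 0.3162] [-0.43 -0.47  0.45]
```

View pics/w4.png

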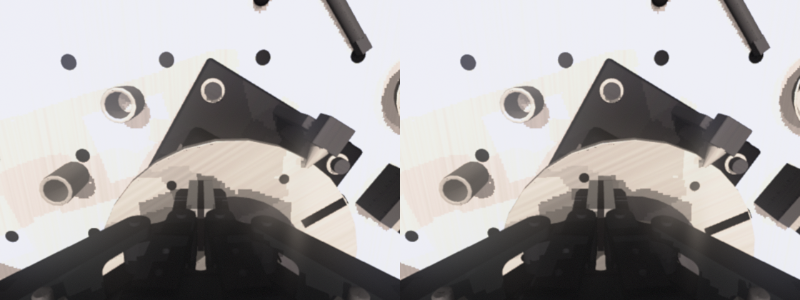

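```bash
cat >> h.py <<'E'
C=np.array([.5245,.1255])
def zero_az(P,p,lo=-5,hi=100,c=C):
    g=cv2.cvtColor(p,cv2.COLOR_BGR2GRAY).astype(np.float32)
    az=np.arange(lo,hi,.5); rs=np.linspace(.073,.101,25)
    A,R=np.meshgrid(np.radians(az),rs)
    pts=np.stack([c[0]+R*np.cos(A),c[1]+R*np.sin(A),np.full_like(A,.096)],-1)
    uv=np.array([proj(P,q) for q in pts.reshape(-1,3)]).astype(np.float32).reshape(*A.shape,2)
    s=cv2.remap(g,uv[...,0],uv[...,1],cv2.INTER_LINEAR,borderValue=255)
    m=np.median(s,0); q=np.percentile(s,85,axis=0)
    k=q<70
    ks=np.where(k)[0]
    if len(ks)==0: return None,m
    # runs with width 3..9 deg
    runs=np.split(ks,np.where(np.diff(ks)>1)[0]+1)
    return [(round(float(az[r].mean()),1),len(r)*.5) for r in runs],m
E
python3 - <<'E'
from h import *
import pickle
for t,P,p in pickle.load(open("w4.pkl","rb")):
    r,m=zero_az(P,p); print(t,r); print(m[::6].astype(int))
E
```

```text
3.0167 [(-0.2, 10.0), (30.8, 2.0)]
[ 44  45  47  50  53 173 223 227 229 227 229 229  61 124 229 230 230 226
 227 227 227 226 209 207 211 213 214 213 213 212 212 211 210 209 207]
3.0667 [(-0.2, 10.0), (23.2, 4.0)]
[ 44  45  47  50  52 158 227 227 230  58  59 230 230 230 229 230 229 228
 228 227 223 228 223 211 213 213 212 212 211 211 210 209 209 206 205]
```

>>> {"fn": "move_arm", "kwargs": {
  "series": [
    {"grip": 0, "dx": 1.2, "dy": 0, "dz": 0, "roll": 0},
    {"grip": 0, "dx": 1.2, "dy": 0, "dz": 0, "roll": 0},
    {"grip": 0, "dx": 0.6, "dy": 0, "dz": 0, "roll": 0},
    {"grip": 0, "dx": 0, "dy": 0, "dz": 0, "roll": 0},
    {"grip": 0, "dx": 0, "dy": 0, "dz": 0, "roll": 0}
  ]
}}

```text
time: 3.53
tool_pos: [0.5017, 0.2138, 0.2912]
tcp_rot: [[0.038, 0.999, -0.025], [0.006, -0.025, -1.0], [-0.999, 0.038, -0.007]]
contact_force: [1.4, 0.1, 0.4]
width: -0.0001
```

```bash
python3 snap.py w5 2
```

```text
3.533 [0.5017 0.2138 0.2912] [1.39 0.15 0.38]
3.583 [0.5017 0.2138 0.2914] [0.3  1.01 0.23]
```

View pics/w5.png

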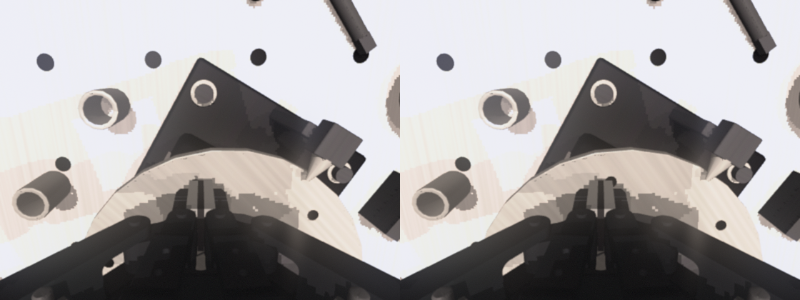

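>>> {"fn": "move_arm", "kwargs": {
  "series": [
    {"grip": 0, "dx": 0.8, "dy": 0, "dz": 0, "roll": 0},
    {"grip": 0, "dx": 0.6, "dy": 0, "dz": 0, "roll": 0},
    {"grip": 0, "dx": 0, "dy": 0, "dz": 0, "roll": 0},
    {"grip": 0, "dx": 0, "dy": 0, "dz": 0, "roll": 0},
    {"grip": 0, "dx": 0, "dy": 0, "dz": 0, "roll": 0}
  ]
}}

```text
time: 4.05
tool_pos: [0.5028, 0.214, 0.2775]
tcp_rot: [[0.041, 0.999, -0.025], [0.007, -0.025, -1.0], [-0.999, 0.041, -0.008]]
contact_force: [0.2, 0.6, 0.9]
width: -0.0002
```

```bash
cat >> h.py <<'E'
def holes(P,p,lo=5,hi=100,c=C):
    g=cv2.cvtColor(p,cv2.COLOR_BGR2GRAY).astype(np.float32)
    az=np.arange(lo,hi,.5); out=[]
    def samp(r): 
        uv=np.array([proj(P,[c[0]+r*np.cos(a),c[1]+r*np.sin(a),.096]) for a in np.radians(az)]).astype(np.float32)
        return cv2.remap(g,uv[None,:,0],uv[None,:,1],cv2.INTER_LINEAR)[0]
    a=samp(.088); b=np.minimum(samp(.080),samp(.096)); k=np.where((a<100)&(b>130))[0]
    if len(k)==0: return []
    return [round(float(az[x].mean()),1) for x in np.split(k,np.where(np.diff(k)>1)[0]+1) if len(x)>=2]
E
python3 snap.py w6 2
python3 - <<'E'
from h import *
import pickle
for n in ["w4","w5","w6"]:
  for t,P,p in pickle.load(open(n+".pkl","rb")):
    print(t,zero_az(P,p)[0],holes(P,p))
E
```

```text
4.05 [0.5028 0.214  0.2775] [0.22 0.64 0.89]
4.1 [0.5028 0.214  0.2776] [-0.16  0.13  0.03]
3.0167 [(-0.2, 10.0), (30.8, 2.0)] [61.8]
3.0667 [(-0.2, 10.0), (23.2, 4.0)] []
3.5333 [(4.5, 19.5)] [42.2]
3.5833 [(4.5, 19.5)] [35.0]
4.05 [(9.0, 20.5)] []
4.1 [(9.0, 20.5)] [83.8]
```

>>> {"fn": "move_arm", "kwargs": {
  "series": [
    {"grip": 0, "dx": 0.4, "dy": 0, "dz": 0, "roll": 0},
    {"grip": 0, "dx": 0, "dy": 0, "dz": 0, "roll": 0},
    {"grip": 0, "dx": 0, "dy": 0, "dz": 0, "roll": 0},
    {"grip": 0, "dx": 0, "dy": 0, "dz": 0, "roll": 0},
    {"grip": 0, "dx": 0, "dy": 0, "dz": 0, "roll": 0}
  ]
}}

```text
time: 4.57
tool_pos: [0.5031, 0.2142, 0.2736]
tcp_rot: [[0.042, 0.999, -0.025], [0.007, -0.025, -1.0], [-0.999, 0.042, -0.008]]
contact_force: [-0.1, 1.0, -0.1]
width: 0.0001
```

>>> {"fn": "move_arm", "kwargs": {
  "series": [
    {"grip": 0, "dx": 0, "dy": 0, "dz": 0, "roll": 0},
    {"grip": 0, "dx": 0, "dy": 0, "dz": 0, "roll": 0},
    {"grip": 0, "dx": 0, "dy": 0, "dz": 0, "roll": 0},
    {"grip": 0, "dx": 0, "dy": 0, "dz": 0, "roll": 0},
    {"grip": 0, "dx": 0, "dy": 0, "dz": 0, "roll": 0}
  ]
}}

```text
time: 4.98
tool_pos: [0.5032, 0.2142, 0.2738]
tcp_rot: [[0.042, 0.999, -0.025], [0.007, -0.025, -1.0], [-0.999, 0.042, -0.008]]
contact_force: [-0.5, -0.1, 0.3]
width: 0.0002
```

```bash
python3 snap.py w7 2
python3 - <<'E'
from h import *
import pickle
for n in ["w7"]:
  for t,P,p in pickle.load(open(n+".pkl","rb")):
    print(t,zero_az(P,p)[0],holes(P,p))
E
```

```text
4.983 [0.5032 0.2142 0.2738] [-0.52 -0.05  0.32]
5.033 [0.5032 0.2142 0.2739] [0.96 0.4  0.2 ]
4.9833 [(11.0, 20.5)] [43.8]
5.0333 [(11.0, 20.5)] []
```

View pics/w7.png

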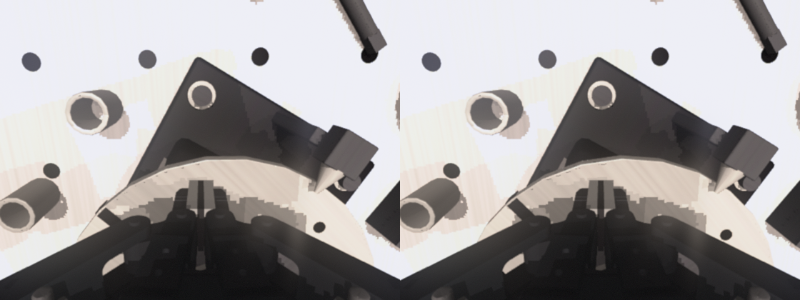

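>>> {"fn": "move_arm", "kwargs": {
  "series": [
    {"grip": 0, "dx": 0, "dy": 0, "dz": 0, "roll": 0},
    {"grip": 0, "dx": 0, "dy": 0, "dz": 0, "roll": 0},
    {"grip": 0, "dx": 0, "dy": 0, "dz": 0, "roll": 0},
    {"grip": 0, "dx": 0, "dy": 0, "dz": 0, "roll": 0},
    {"grip": 0, "dx": 0, "dy": 0, "dz": 0, "roll": 0}
  ]
}}

```text
time: 5.5
tool_pos: [0.5032, 0.2142, 0.2739]
tcp_rot: [[0.042, 0.999, -0.025], [0.007, -0.025, -1.0], [-0.999, 0.042, -0.008]]
contact_force: [-0.4, -0.4, -0.6]
width: -0.0001
```

>>> {"fn": "move_arm", "kwargs": {
  "series": [
    {"grip": 0, "dx": 0, "dy": 0, "dz": 0, "roll": 0},
    {"grip": 0, "dx": 0, "dy": 0, "dz": 0, "roll": 0},
    {"grip": 0, "dx": 0.2, "dy": 0, "dz": 0, "roll": 0},
    {"grip": 0, "dx": 0.4, "dy": 0, "dz": 0, "roll": 0},
    {"grip": 0, "dx": 0.2, "dy": 0, "dz": 0, "roll": 0}
  ]
}}

```text
time: 5.92
tool_pos: [0.507, 0.2149, 0.2691]
tcp_rot: [[0.053, 0.998, -0.024], [0.01, -0.025, -1.0], [-0.999, 0.053, -0.011]]
contact_force: [-0.2, -3.0, 23.6]
width: 0.0003
```

```bash
python3 snap.py w8 2
python3 - <<'E'
from h import *
import pickle
for n in ["w8"]:
  for t,P,p in pickle.load(open(n+".pkl","rb")):
    print(t,zero_az(P,p)[0],holes(P,p))
E
```

```text
5.917 [0.507  0.2149 0.2691] [-0.15 -2.97 23.59]
5.967 [0.5074 0.215  0.2693] [ 1.25 -0.77 12.79]
5.9167 [(15.5, 21.5), (95.5, 0.5)] []
5.9667 [(15.5, 21.5), (95.0, 0.5)] []
```

View pics/w8.png

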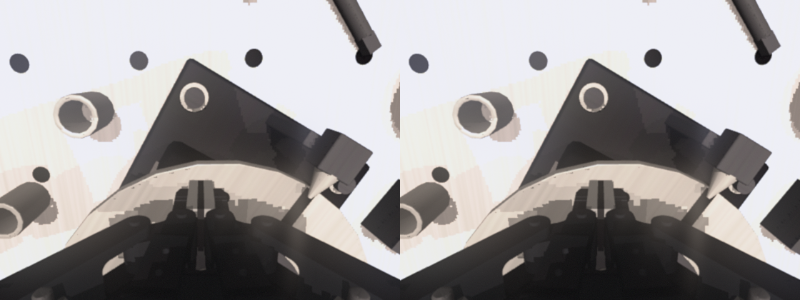

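```bash
python3 - <<'E'
import pickle,cv2
p=pickle.load(open("w8.pkl","rb"))[1][2][200:350,340:540]
cv2.imwrite("pics/w8c.png",cv2.resize(p,None,fx=4,fy=4,interpolation=cv2.INTER_CUBIC))
E
```

```text
(no output)
```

View pics/w8c.png

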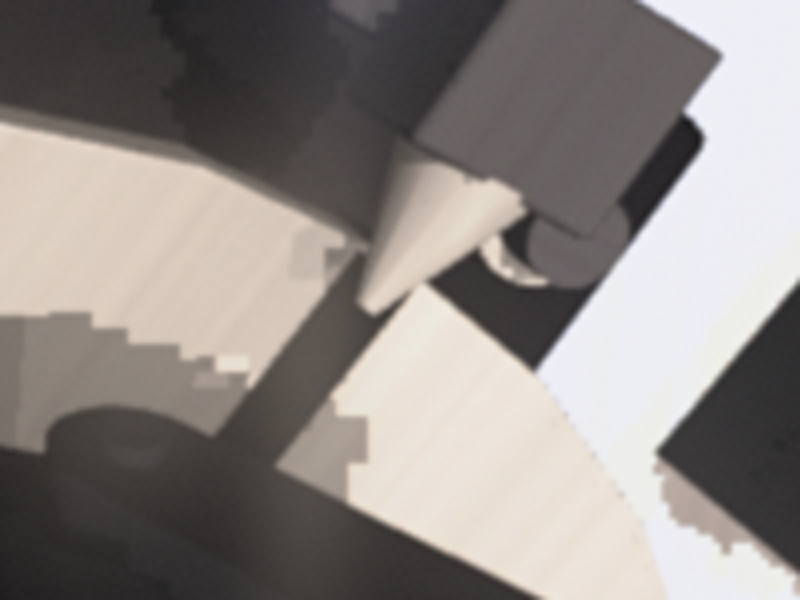

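```bash
python3 - <<'E'
from h import *
import pickle
t,P,p=pickle.load(open("w8.pkl","rb"))[1]
g=lambda u,v,z:at_z(P,340+u/4,200+v/4,z)[:2]
# rim refit from this picture
L=[g(215,438,.096),g(352,255,.096)];R=[g(275,465,.096),g(425,285,.096)]
for n,q in zip("LLRR",L+R): print(n,q.round(4),np.hypot(*(q-C)).round(4),np.degrees(np.arctan2(*(q-C)[::-1])).round(1))
tip=g(366,308,.105); print("tip",tip.round(4),np.hypot(*(tip-C)).round(4),np.degrees(np.arctan2(*(tip-C)[::-1])).round(1))
def dist(q,a,b): d=(b-a)/np.linalg.norm(b-a); w=q-a; return d[0]*w[1]-d[1]*w[0]
print("signed dist of tip from L,R edges mm",1e3*dist(tip,*L),1e3*dist(tip,*R))
E
```

```text
L [0.5672 0.1951] 0.0816 58.5
L [0.5811 0.2166] 0.1073 58.1
R [0.5743 0.1912] 0.0825 52.9
R [0.5896 0.2126] 0.1088 53.2
tip [0.5787 0.2148] 0.1044 58.7
signed dist of tip from L,R edges mm 1.049223519058935 10.14429694062087
```

>>> {"fn": "move_arm", "kwargs": {
  "series": [
    {"grip": 0, "dx": 0.1, "dy": -0.2, "dz": 0.04, "roll": 0},
    {"grip": 0, "dx": 0.1, "dy": -0.2, "dz": 0.04, "roll": 0},
    {"grip": 0, "dx": 0.1, "dy": 0, "dz": 0, "roll": 0},
    {"grip": 0, "dx": 0.1, "dy": 0, "dz": 0, "roll": 0}
  ]
}}

```text
time: 6.35
tool_pos: [0.507, 0.2148, 0.2693]
tcp_rot: [[0.066, 0.998, -0.024], [0.012, -0.025, -1.0], [-0.998, 0.065, -0.014]]
contact_force: [-0.7, -1.1, 9.3]
width: -0.0
```

```bash
python3 snap.py w9 2; python3 - <<'E'
import pickle,cv2
p=pickle.load(open("w9.pkl","rb"))[1][2][200:350,340:540]
cv2.imwrite("pics/w9c.png",cv2.resize(p,None,fx=4,fy=4,interpolation=cv2.INTER_CUBIC))
E
```

```text
6.35 [0.507  0.2148 0.2693] [-0.69 -1.07  9.26]
6.4 [0.5072 0.2149 0.2693] [ 0.21 -1.14  8.55]
```

View pics/w9c.png

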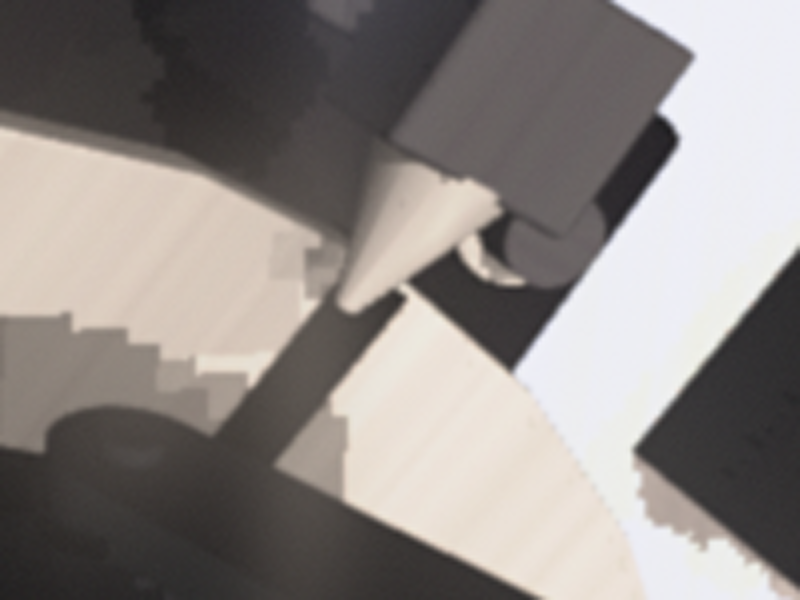

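```bash
cat > line.py <<'E'
from h import *
import pickle,sys
def rep(n,L,R,T):
    t,P,p=pickle.load(open(n+".pkl","rb"))[-1]
    g=lambda u,v,z:at_z(P,340+u/4,200+v/4,z)[:2]
    az=lambda q:np.degrees(np.arctan2(*(q-C)[::-1]))
    print("L",[az(g(*x,.096)).round(1) for x in L],"R",[az(g(*x,.096)).round(1) for x in R])
    tip=g(*T,.105);print("tip",tip.round(4),az(tip).round(1))
    # rel: line centre from parallel fit
    l=[g(*x,.096) for x in L]; r=[g(*x,.096) for x in R]
    dist=lambda q,a,b:((b-a)[0]*(q-a)[1]-(b-a)[1]*(q-a)[0])/np.linalg.norm(b-a)*1e3
    print("tip from L,R edges mm",dist(tip,*l).round(1),dist(tip,*r).round(1))
E
python3 - <<'E'
from line import rep
rep("w9",[(215,438),(328,290)],[(275,465),(405,295)],(345,308))
E
```

```text
L [np.float64(57.1), np.float64(56.9)] R [np.float64(51.5), np.float64(52.7)]
tip [0.5787 0.2147] 58.7
tip from L,R edges mm 3.3 11.2
```

>>> {"fn": "move_arm", "kwargs": {
  "series": [
    {"grip": 0, "dx": 0.1, "dy": -0.5, "dz": 0.1, "roll": 0},
    {"grip": 0, "dx": 0.1, "dy": -0.5, "dz": 0.1, "roll": 0},
    {"grip": 0, "dx": 0.1, "dy": 0, "dz": 0, "roll": 0}
  ]
}}

```text
time: 6.7
tool_pos: [0.5009, 0.2139, 0.2692]
tcp_rot: [[0.078, 0.997, -0.024], [0.015, -0.025, -1.0], [-0.997, 0.078, -0.017]]
contact_force: [-0.6, -1.8, 7.3]
width: -0.0003
```

```bash
python3 snap.py w10 2; python3 - <<'E'
import pickle,cv2
p=pickle.load(open("w10.pkl","rb"))[1][2][200:350,340:540]
cv2.imwrite("pics/w10c.png",cv2.resize(p,None,fx=4,fy=4,interpolation=cv2.INTER_CUBIC))
E
```

```text
6.7 [0.5009 0.2139 0.2692] [-0.6  -1.76  7.28]
6.75 [0.5016 0.214  0.2692] [ 1.21 -0.56  6.64]
```

View pics/w10c.png

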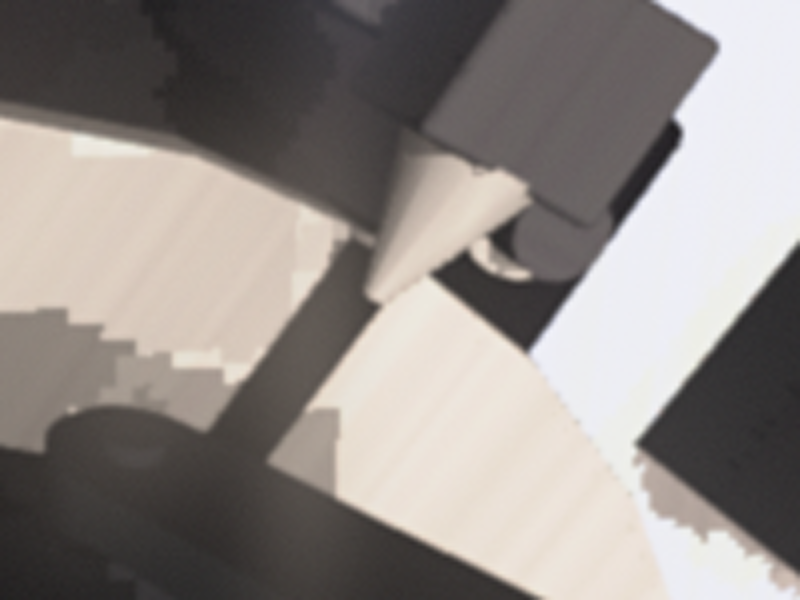

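```bash
python3 - <<'E'
from line import rep
rep("w10",[(210,432),(345,245)],[(267,460),(380,305)],(373,298))
E
```

```text
L [np.float64(59.3), np.float64(58.8)] R [np.float64(53.6), np.float64(54.5)]
tip [0.5787 0.2148] 58.8
tip from L,R edges mm -0.2 7.7
```

>>> {"fn": "move_arm", "kwargs": {
  "series": [
    {"grip": 0, "dx": 0.1, "dy": -0.5, "dz": 0.1, "roll": 0},
    {"grip": 0, "dx": 0.1, "dy": -0.5, "dz": 0.1, "roll": 0},
    {"grip": 0, "dx": 0.1, "dy": 0, "dz": 0, "roll": 0}
  ]
}}

```text
time: 7.05
tool_pos: [0.4957, 0.213, 0.2691]
tcp_rot: [[0.092, 0.995, -0.023], [0.018, -0.025, -1.0], [-0.996, 0.092, -0.02]]
contact_force: [0.0, -1.0, 6.3]
width: -0.0005
```

```bash
python3 snap.py w11 4; python3 - <<'E'
import pickle,cv2
p=pickle.load(open("w11.pkl","rb"))[-1][2][200:350,340:540]
cv2.imwrite("pics/w11c.png",cv2.resize(p,None,fx=4,fy=4,interpolation=cv2.INTER_CUBIC))
E
```

```text
7.05 [0.4957 0.213  0.2691] [ 0.   -1.04  6.26]
7.1 [0.4963 0.2131 0.2691] [ 0.16 -0.41  6.  ]
7.15 [0.4964 0.2131 0.269 ] [ 0.51 -1.47  9.3 ]
7.2 [0.4964 0.2131 0.269 ] [-0.17 -0.29  9.48]
```

View pics/w11c.png

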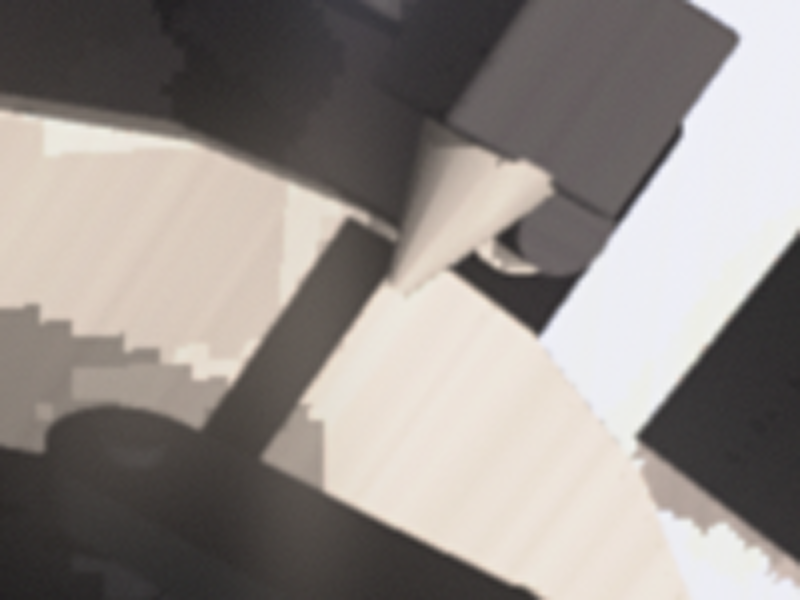

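```bash
python3 - <<'E'
from line import rep,C
import pickle
from h import *
rep("w11",[(205,428),(348,220)],[(262,458),(390,283)],(400,290))
t,P,p=pickle.load(open("w11.pkl","rb"))[-1]
q=at_z(P,340+400/4,200+290/4,.105); q[2]=.096; print("foot crop px",(proj(P,q)-[340,200])*4)
from rig import robot
p,_=robot.read_camera("scene"); cv2.imwrite("pics/s11.png",cv2.resize(p[150:300,230:430],None,fx=4,fy=4,interpolation=cv2.INTER_CUBIC))
E
```

```text
L [np.float64(61.2), np.float64(60.5)] R [np.float64(55.2), np.float64(55.7)]
tip [0.5791 0.2147] 58.5
tip from L,R edges mm -3.6 5.2
foot crop px [358.40546741 256.0587921 ]
```

View pics/s11.png

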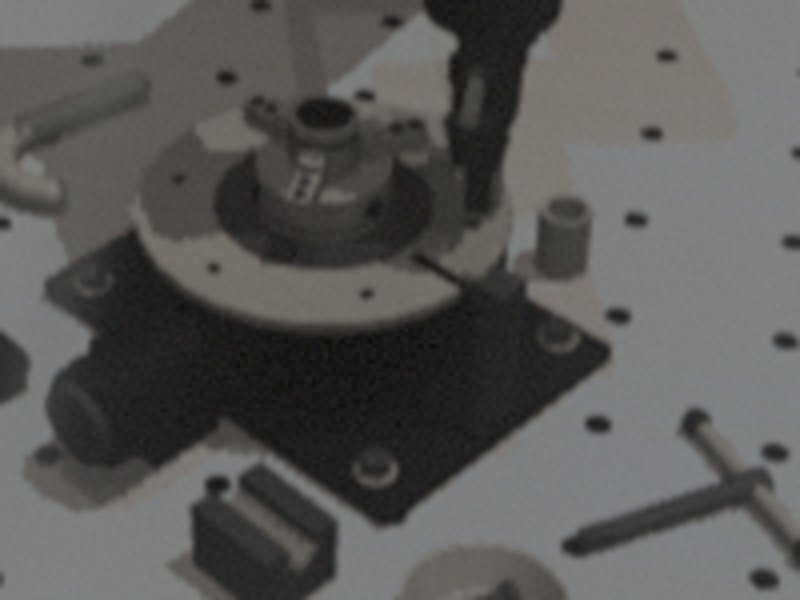

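```bash
python3 - <<'E'
from rig import robot
s=robot.read_state(); print(s['time'],s['contact_force']); print(robot.sign_off())
E
```

```text
7.3 [-0.08156657 -1.24207972  9.99398997]
the job is handed in; nothing more can be done
None
```

The plate spun freely, was braked by a fingertip while still turning, and I handed in with the zero line at the pointer and the finger still pressing.

- **Flick:** I pushed a chuck jaw with the closed fingertips. The plate spun clockwise at about 2.7 rad/s, slowing by about 0.5 rad/s each second. It ran untouched from about 2.5 s to about 5.8 s.
- **Braking:** I pressed the fingertip on the plate's bare land while it was still turning at about 1.3 rad/s. It stopped with the line about 5.6 mm from the pointer. My first easing move went the wrong way, to about 7 mm. Two more brought it in.
- **Last checks at 7.2 to 7.3 s:** the line's middle was about 1 mm from the point under the pointer's tip (calibration is good to about 2 mm). The arm was still, and the finger was pressing with about 10 N.

Nothing showed the tube or a loose part being touched. I judged that from the pictures and the planned clearances, not from a separate measurement of each part. The gripper ended tilted about 5° from pressing and dragging.

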